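Bridge the jiko and the brick pier with the grill rack and set the mug on it

TASK

Make a warming shelf beside the jiko: slide the grill rack along the brick pier, without lifting it, until it bridges the gap squarely - its leading edge resting on the jiko's rim, straight in line with the middle of the jiko and not out over the fire mouth, its other end still on the bricks. Then take the mug from the chopping board and set it down gently, upright, on the rack over the open gap between pier and jiko. Leave the board, the tin, the jar and the dustpan where they are.

Things in the scene. Friction and masses are not known exactly. Their poses are not given: they have to be found in the camera images.
- jiko: Charcoal jiko: hourglass-shaped round stove of dark sheet steel with a clay liner, 199 mm tall, does not move. Origin: centre of its underside. Widest at the rim (see point jiko_rim), waist 170 mm across, foot 230 mm across. Two carrying loops stick out to 160 mm from its axis, 172 mm above the floor, along its own +y and -y.
- jiko_rim (a point): Centre of the jiko's open fire mouth at rim height (z = 199 mm). The rim is a flat ring about this point: outside diameter 270 mm, mouth diameter 180 mm, so 45 mm wide. It is 1 mm lower than the pier's top; nothing stands above it.
- pier: Square pier of six clay bricks, 215 x 215 mm, 200 mm tall, flat top, does not move. Origin: centre of its underside. Its x axis lies along the line between pier and jiko within 0.07 rad; the jiko stands on its +x or its -x side (compare positions), with an open gap of 85 to 105 mm between pier face and the nearest point of the jiko's rim.
- rack: Steel grill rack lying flat on the pier, 0.55 kg, 240 mm long (x), 170 mm wide (y), same both ways round. Origin: centre of its underside. Frame: upright strip 3 mm thick, 14 mm high all round; seven 6 mm rods along x, 20.5 mm apart, tops at 14.5 mm. Starts up to 30 mm off the pier's middle, turned up to 0.45 rad. With its middle 222 mm from the mouth's centre its edge lies mid-rim.
- mug: White ceramic mug standing upright on the chopping board, straight-sided, 66 mm outside diameter, 92 mm tall, wall 4.5 mm, 0.28 kg. Origin: centre of its underside. Ear handle at its +y side, reaching 66 mm from its axis, 10 mm thick, between 21 and 75 mm above the underside.
- board: Wooden chopping board lying on the floor to the left or right, 340 (x) x 200 (y) x 18 mm, 1.1 kg. Origin: centre of its underside. The mug, the tin and the jar stand on it.
- tin: Plain steel tin on the board, 52 mm diameter, 75 mm tall, no handle; stands on one side of the mug along the board. Origin: centre of its underside. To be left alone.
- jar: Brown glass jar with steel cap on the board, 52 mm diameter, 88 mm tall; stands on the other side of the mug. Origin: centre of its underside. To be left alone.
- dustpan: Grey plastic dustpan on the floor, on the side opposite the board (a jug, saucepan, tin and bowl stand farther off, beyond x = 0.75, up to 242 mm tall), pan 215 x 240 mm and 80 mm tall with its flap shut, handle 145 mm long along its -x. Origin: under the middle of the pan. To be left alone.
There are look-alikes about, which are no part of the job. Leave any black or purple look-alike of the mug alone.

How it is judged:
On the way, in this order (a step that is already met when the one before it is completed fails the run):
1. the rack lies squarely across the gap, one end on the jiko's rim and the other on the pier (angle between the x axis of rack and the x axis of pier, either way round below 0.14 rad and horizontal distance between rack and jiko_rim between 0.205 and 0.24 m and y of jiko_rim in the frame of rack between -0.03 and 0.03 m and height (world z) of rack between 0.194 and 0.206 m and angle between rack's own z axis and vertical below 0.04 rad), for 0.2 s.
2. the mug stands upright on the rack over the gap (all of step 1 and horizontal distance between mug and jiko_rim between 0.135 and 0.28 m and (x of mug in the frame of pier above 0.1075 m or x of mug in the frame of pier below -0.1075 m) and y of mug in the frame of rack between -0.05 and 0.05 m and z of mug in the frame of rack between 0.01 and 0.019 m and angle between mug's own z axis and vertical below 0.08 rad), for 0.2 s.
At the end, for the whole second after the job is handed in: Rack flat at pier height, square to the pier within 0.14 rad, its middle 205-240 mm from the fire mouth's centre and its long axis within 30 mm of that centre; mug upright on the rack's rods, its middle between pier face and rim edge, within 50 mm of the rack's long axis; both at rest (all of step 2 and linear speed of each of rack, mug below 0.02 m/s); the robot touches nothing.
It fails at once if the rack is lifted: its middle more than 25 mm above the pier, or tilted by more than 0.2 rad (height (world z) of rack above 0.225 m or angle between rack's own z axis and vertical above 0.2 rad).
It fails at once if the mug is tipped by more than 0.5 rad (angle between mug's own z axis and vertical above 0.5 rad).
It fails at once if the mug is dropped or pressed onto the rack with more than 45 N (contact force between mug and rack above 45 N).
It fails at once if the board, tin, jar or dustpan is moved by more than 30 mm or tipped over (distance of any of board, tin, jar, dustpan from where it was at the start of the episode above 0.03 m or angle between any of board, tin, jar, dustpan's own z axis and vertical above 0.4 rad).
It also fails if it takes over 72 s, if anything falls off the work surface, if the arm or the gripper's body presses on something with over 40 N, if the wrist force passes 120 N, or if a joint passes its speed limit or range.

ROBOT

A 6-joint arm with a two-finger parallel gripper is mounted at the origin on the work surface. World frame = base frame: x ahead of the robot, y to its left, z up, the work surface at z = 0. Lengths are in m, angles in rad, forces in N, time in s.
With the tool pointing down it reaches from about 0.3 to 0.775 m from the base axis. Payload 14.6 kg.
Tool frame: the origin (TCP) lies at the very end of the fingers, on their centre line; the grasp point (between the pads) lies 19 mm behind it; z points along the fingers, y is the line along which they close (so a half turn about z gives the same grasp; the last joint's range is limited). The gripper opens to 94 mm and grips with 3 to 60 N. Pads are 16 mm wide; open, the fingers measure 119 mm over their backs; the gripper's body (75 mm by 177 mm) begins 78 mm behind the grasp point.
Start: joints at [1.073, 0.3, 1.521, -0, 1.321, -0.067], TCP at [0.23, 0.5, 0.205] pointing down, gripper open.
Joint ranges: [-3.03, 3.03], [-0.79, 2.21], [0.23, 2.52], [-1.04, 4.18], [0, 3.07], [-2.55, 2.55]. Speed limits (rad/s): [2.22, 2.22, 2.57, 3.14, 3.14, 3.14].

INTERFACE

Orientations are given as [roll, pitch, yaw] about the fixed x, y, z axes, in that order (R = Rz(yaw) Ry(pitch) Rx(roll)).
In Python, from station import ctrl gives the robot as it stands.
- The arm moves only by the tool move_arm, never from a script. Its argument "targets" is a list of rows, each a list of 6 numbers: the shift along the tool's x, y, z in units of 1000 mm (1.0 is 1000 mm), then the turn, a rotation vector about the tool's x, y, z in units of 30 degrees (1.0 is 30 degrees). In form: [[tx, ty, tz, ax, ay, az], ...]. A call has exactly 5 rows; each row is the pose to reach, as a shift and turn from the pose commanded when the call began, along the tool's axes at that moment; what a row does not reach only later rows make up. A row lasts 1/12 s, in which the tool goes at most 41.7 mm and 7.16 degrees, less where a joint would pass 70% of its speed; a pose out of reach is approached as far as the arm can. A call with a number of a shift or a turn outside -1 to 1 is refused whole. A call with a gripper value outside its range is refused whole. "fingers" is the opening, from -1 (shut) to 1 (fully open), set as the call begins (left out, the last holds). The fingers move at their own pace and stop on an object; "grip_force" is the grip in N (left out, the last holds). Time passes only in rows, so rows that repeat a pose let the fingers close, or fill a call up. It gives the time, the measured TCP pose, the force and the opening at its end, in the units of the state.
- ctrl.get_obs(): the state, without advancing time (a new reading comes with each control period).
- ctrl.camera(name): name is "side" or "top" or "wrist"; returns the picture (420x560x3 uint8, red, green, blue); there is no depth.
- ctrl.camera_info(name): a dict with "fx", "fy", "cx", "cy" (pixels), "rvec" (rotation vector, rad) and "tvec" (3), from world to camera coordinates, as OpenCV has them. Camera axes: x right, y down, z forward; pixel columns grow to the right and rows downward; lengths in m; the calibration is good to about 2 mm. A picture is of the moment at which its call begins: read the wrist's pose just before it. camera_info takes no time and is no camera call; for the wrist camera it gives the pose at the moment of the call.
- ctrl.hand_in(): hands the job in, once; it reports no verdict.
The state is a dict: "time_s": time; "qpos": joint angles; "joint_vel": joint speeds; "tau": joint torques, N m; "ee_pos": TCP position; "eef_rot": TCP orientation; "force": force on the tool from outside, world axes, zero at the start; "moment": the same for the moment, N m; "grip_width": finger opening in m.
Only numpy, scipy, OpenCV 4.12 (cv2) and the standard library are available. Lean on these libraries where they do the work, as an engineer would, in place of code of your own. Each camera call takes 0.05 s, during which the arm holds its last target. There are 200 camera calls.

## Working session

There is one attempt and no reset: what is moved stays moved. The work goes in short steps, Python scripts to look and compute and a tool call to move; the robot and the scene stay as the last step left them, time stands still between calls to the robot, and variables do not carry over. Pictures are saved under pics/ and viewed, on a budget of 10 in all, crops included, one or two more only if the job needs it, and the job is handed in when it is done.

Besides the shell and the picture viewer there is one more tool, called after "Emit:" as name([rows], argument=value, ...), one row to a line, values as JSON. move_arm: Moves the arm, as the interface text tells. Shifts and turns lie within -1 to 1; 1 stands for 1000 mm of shift or 30 degrees of turn. Its arguments: {"type":"object","properties":{"targets":{"type":"array"},"fingers":{"type":"number"},"grip_force":{"type":"number"}},"required":["targets"]}

```bash
ls; mkdir -p pics
python3 - <<'E'
from station import ctrl
import cv2,numpy as np
o=ctrl.get_obs();print(o['time_s'],o['ee_pos'],o['eef_rot'],o['grip_width'])
for n in('top','side'):
    im=ctrl.camera(n);cv2.imwrite(f'pics/{n}0.png',im[:,:,::-1]);i=ctrl.camera_info(n)
    R=cv2.Rodrigues(np.array(i['rvec']))[0];print(n,i['fx'],i['cx'],i['cy'],-R.T@np.array(i['tvec']),R[2])
E
```

```text
pics
0.0 [0.22955329 0.49951564 0.2048756 ] [-3.14043517e+00 -7.19476410e-05  2.71081504e+00] 0.09404173697792305
top 425.9567300179789 284.0460042308165 210.53126102536763 [ 0.25227239 -0.10878136  1.49220932] [ 0.14926653  0.0032887  -0.98879153]
side 506.2056125144164 265.3014550612103 218.74079647296827 [0.26606157 1.12448332 1.60021352] [ 0.10943907 -0.64193727 -0.75890687]
```

View pics/top0.png

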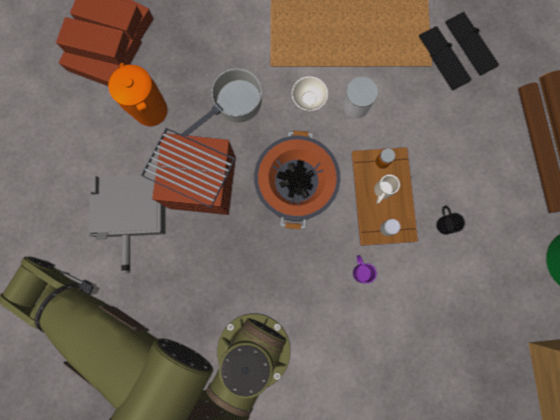

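View pics/side0.png

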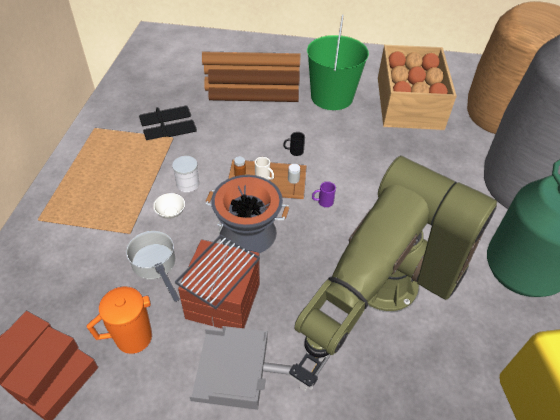

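The top view shows the pier and rack at about (193,170), the jiko at (297,178) and the board at (385,197). There are three mugs: white on the board (388,187), black (450,222) and purple (364,272). The white one on the board matches the description; I'll confirm it in an enlarged crop.

```bash
cat > h.py <<'E'
from station import ctrl
import cv2,numpy as np
from scipy.spatial.transform import Rotation as Ro
def cam(n):
    i=ctrl.camera_info(n);R=cv2.Rodrigues(np.array(i['rvec']))[0];t=np.array(i['tvec']).ravel()
    return i,R,t
def ray(c,uv,z):
    i,R,t=c;o=-R.T@t;uv=np.atleast_2d(np.array(uv,float))
    d=np.c_[(uv[:,0]-i['cx'])/i['fx'],(uv[:,1]-i['cy'])/i['fy'],np.ones(len(uv))]@R
    return (o+d*((z-o[2])/d[:,2])[:,None])[:,:2]
def proj(c,P):
    i,R,t=c;q=np.atleast_2d(P)@R.T+t
    return np.c_[q[:,0]/q[:,2]*i['fx']+i['cx'],q[:,1]/q[:,2]*i['fy']+i['cy']]
def tool(p,yaw=None):
    """target TCP world pos (and yaw, pointing down) -> row in move units, from current measured pose"""
    o=ctrl.get_obs();R=Ro.from_euler('xyz',o['eef_rot'])
    s=R.inv().apply(np.array(p)-o['ee_pos'])
    T=R if yaw is None else Ro.from_euler('xyz',[np.pi,0,yaw])
    a=(R.inv()*T).as_rotvec()/np.radians(30)
    return np.round(np.r_[s,a],4).tolist()
E
python3 - <<'E'
from h import *
im=cv2.imread('pics/top0.png')
a=cv2.resize(im[115:255,135:275],None,fx=4,fy=4,interpolation=2)[:, :]
b=cv2.resize(im[140:250,340:470],None,fx=4,fy=4,interpolation=2)
cv2.imwrite('pics/cr.png',a);cv2.imwrite('pics/cb.png',b)
E
```

```text
(no output)
```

View pics/cr.png

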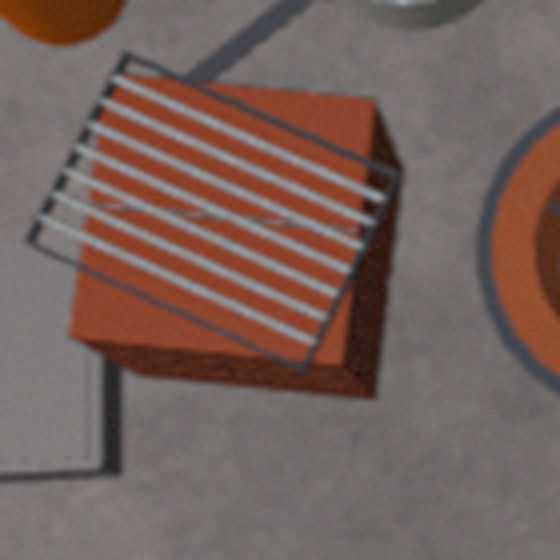

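View pics/cb.png

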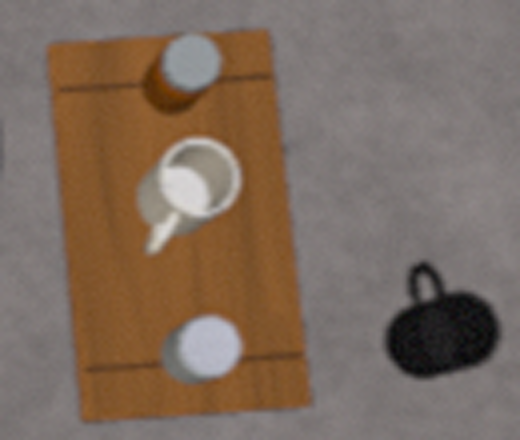

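The crop confirms the target: the white mug on the board, rim centre at about crop (200,177), handle toward (152,250), jar above it (190,62) and tin below (208,345). The rack crop shows frame corners at (125,53), (400,174), (305,368) and (30,242).

Run:
```python
from h import *
c=cam('top');im=cv2.imread('pics/top0.png')
f=lambda p,ox,oy:(np.array(p)+.5)/4-.5+[ox,oy]
rk=ray(c,f([(125,53),(400,174),(305,368),(30,242)],135,115),.214)
print('rack',rk,'ctr',rk.mean(0),[np.linalg.norm(rk[i]-rk[i-1]) for i in range(4)])
d=rk[1]-rk[0]+rk[2]-rk[3];print('rack x dir deg',np.degrees(np.arctan2(d[1],d[0])))
pr=ray(c,f([(375,98),(345,363),(72,335)],135,115),.2)
print('pier',pr,'ctr',(pr[0]+pr[2])/2,np.linalg.norm(pr[0]-pr[1]),np.linalg.norm(pr[2]-pr[1]))
for q in (pr[1]-pr[2],pr[0]-pr[1]): print(np.degrees(np.arctan2(q[1],q[0])))
hsv=cv2.cvtColor(im,cv2.COLOR_BGR2HSV)
m=((hsv[:,:,0]<15)&(hsv[:,:,1]>120)).astype(np.uint8);m[:,:250]=0;m[:,345:]=0;m[:136]=0;m[220:]=0
ct=max(cv2.findContours(m,cv2.RETR_EXTERNAL,cv2.CHAIN_APPROX_NONE)[0],key=cv2.contourArea)
w=ray(c,ct[:,0],.199);(x,y),r=cv2.minEnclosingCircle(w.astype(np.float32));print('liner',x,y,r,cv2.fitEllipse(w.astype(np.float32)*1000))
print('outer lrtb',ray(c,[(254.5,178),(340.5,178),(297,134.5),(297,219.5)],.199))
mg=ray(c,f([(200,177),(160,177),(240,177)],340,140),.11);print('mug',mg)
print('handle',ray(c,f((152,250),340,140),.09))
print('jar',ray(c,f((191,62),340,140),.106),'tin',ray(c,f((210,346),340,140),.093))
print('board',ray(c,f([(50,45),(268,30),(310,404),(83,420)],340,140),.018))
i,R,t=cam('wrist');print('wristcam in tool', Ro.from_euler('xyz',ctrl.get_obs()['eef_rot']).inv().apply(-R.T@t-ctrl.get_obs()['ee_pos']))
```

```text
rack [[0.70650471 0.26559493]
 [0.60905327 0.04856237]
 [0.45705776 0.11797578]
 [0.55503624 0.33225805]] ctr [0.58191299 0.19109778] [np.float64(0.1654891852634794), np.float64(0.23790736672225665), np.float64(0.16709535145394913), np.float64(0.2356197630112136)]
rack x dir deg -114.37540923866315
pier [[0.67460713 0.07112292]
 [0.46321796 0.08979629]
 [0.48492712 0.30091624]] ctr [0.57976713 0.18601958] 0.2122123377807732 0.21223317478004916
-95.87100819718496
-5.04820192078322
liner 0.5539630055427551 -0.14371389150619507 0.12163834273815155 ((553.7701416015625, -143.64599609375), (239.19338989257812, 239.8439483642578), 164.45726013183594)
outer lrtb [[ 0.54963511 -0.01254982]
 [ 0.54978931 -0.27963366]
 [ 0.69013428 -0.14503733]
 [ 0.41976714 -0.14416083]]
mug [[ 0.55045992 -0.45358002]
 [ 0.55043933 -0.42049946]
 [ 0.55048051 -0.48665563]]
handle [[ 0.49257355 -0.41634059]]
jar [[ 0.64978597 -0.45054859]] tin [[ 0.41172792 -0.46098747]]
board [[ 0.69063994 -0.34690863]
 [ 0.70457139 -0.54208414]
 [ 0.36989726 -0.56444972]
 [ 0.35585626 -0.36786085]]
wristcam in tool [ 8.28199079e-02 -1.18680530e-04 -1.79070842e-01]
```

Emit:
move_arm([
  [-0.122, -0.045, -0.06, 0, 0, 1],
  [-0.122, -0.045, -0.06, 0, 0, 1],
  [-0.122, -0.045, -0.06, 0, 0, 1],
  [-0.122, -0.045, -0.06, 0, 0, 1],
  [-0.122, -0.045, -0.06, 0, 0, 1],
], fingers=-0.83, grip_force=40)

```text
time_s: 0.52
ee_pos: [0.3241, 0.4062, 0.2673]
eef_rot: [3.139, -0.0, 2.177]
force: [0.5, -0.8, 0.2]
grip_width: 0.0639
```

Emit:
move_arm([
  [-0.128, 0.022, 0, 0, 0, 1],
  [-0.128, 0.022, 0, 0, 0, 1],
  [-0.128, 0.022, 0, 0, 0, 1],
  [-0.128, 0.022, 0, 0, 0, 1],
  [-0.128, 0.022, 0, 0, 0, 1],
])

```text
time_s: 0.93
ee_pos: [0.4145, 0.3152, 0.2645]
eef_rot: [-3.14, 0.001, 1.657]
force: [1.0, 0.1, -0.0]
grip_width: 0.0308
```

Emit:
move_arm([
  [-0.1, 0.083, 0, 0, 0, 1],
  [-0.1, 0.083, 0, 0, 0, 1],
  [-0.1, 0.083, 0, 0, 0, 1],
  [-0.1, 0.083, 0, 0, 0, 1],
  [-0.1, 0.083, 0, 0, 0, 1],
])

```text
time_s: 1.35
ee_pos: [0.5059, 0.2242, 0.2644]
eef_rot: [-3.14, 0.001, 1.137]
force: [0.6, -0.1, -0.5]
grip_width: 0.0084
```

Emit:
move_arm([
  [0, 0, 0, 0, 0, 0],
  [0, 0, 0, 0, 0, 0],
  [0, 0, 0, 0, 0, 0],
  [0, 0, 0, 0, 0, 0],
  [0, 0, 0, 0, 0, 0],
])

```text
time_s: 1.77
ee_pos: [0.5051, 0.225, 0.2656]
eef_rot: [3.141, -0.0, 1.143]
force: [0.7, 0.6, 0.3]
grip_width: 0.0082
```

Run:
```python
from h import *
o=ctrl.get_obs();c=cam('wrist');im=ctrl.camera('wrist')
cv2.imwrite('pics/w1.png',im[:,:,::-1]);print(o['time_s'],o['ee_pos'],o['eef_rot'],o['grip_width'],o['force'])
print(tool([.506,.225,.25],np.radians(65.6)),proj(c,o['ee_pos']))
np.save('c1.npy',np.r_[c[0]['fx'],c[0]['cx'],c[0]['cy']]);print(c[1][2])
```

```text
1.7667 [0.50513376 0.22503379 0.26558336] [ 3.14142307e+00 -1.66510799e-04  1.14294428e+00] 0.008172152321877764 [0.74392221 0.61342082 0.3025565 ]
[0.0005, 0.0006, 0.0156, 0.0003, -0.0003, -0.0054] [[279.42909348 257.38991764]]
[-0.11659741 -0.25733317 -0.95926257]
```

View pics/w1.png

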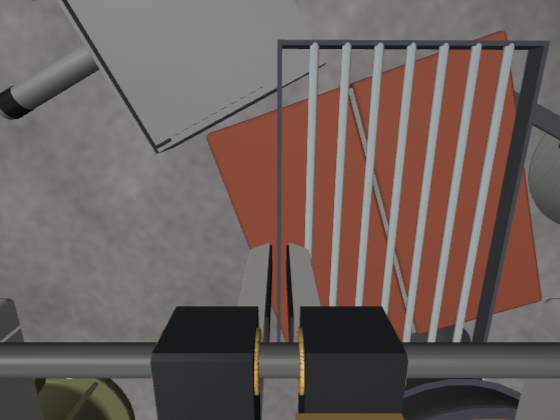

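The strip runs vertically through the gap between the fingers: u≈280, against a tool plane of u≈279.5. It is aligned, so I'm descending.

Emit:
move_arm([
  [0.0005, 0.0005, 0.03, 0, 0, 0],
  [0.0005, 0.0005, 0.042, 0, 0, 0],
  [0.0005, 0.0005, 0.045, 0, 0, 0],
  [0.0005, 0.0005, 0.048, 0, 0, 0],
  [0.0005, 0.0005, 0.048, 0, 0, 0],
])

```text
time_s: 2.23
ee_pos: [0.5064, 0.2247, 0.2178]
eef_rot: [3.141, -0.0, 1.14]
force: [-0.2, -0.3, 0.2]
grip_width: 0.008
```

Emit:
move_arm([
  [0, 0, 0.003, 0, 0, 0],
  [0, 0, 0.006, 0, 0, 0],
  [0, 0, 0.009, 0, 0, 0],
  [0, 0, 0.012, 0, 0, 0],
  [0, 0, 0.0125, 0, 0, 0],
])

```text
time_s: 2.65
ee_pos: [0.5061, 0.2245, 0.2044]
eef_rot: [-3.141, 0.0, 1.14]
force: [-0.4, 0.5, 0.3]
grip_width: 0.0082
```

Emit:
move_arm([
  [0, 0, 0, 0, 0, 0],
  [0, 0, 0, 0, 0, 0],
  [0, 0, 0, 0, 0, 0],
  [0, 0, 0, 0, 0, 0],
  [0, 0, 0, 0, 0, 0],
], fingers=-1, grip_force=40)

```text
time_s: 3.07
ee_pos: [0.5062, 0.2246, 0.2049]
eef_rot: [-3.141, 0.0, 1.14]
force: [-1.9, 0.9, -2.6]
grip_width: 0.0026
```

Emit:
move_arm([
  [-0.0135, 0.0045, 0, 0, 0, -0.065],
  [-0.027, 0.009, 0, 0, 0, -0.13],
  [-0.0405, 0.0135, 0, 0, 0, -0.195],
  [-0.054, 0.018, 0, 0, 0, -0.26],
  [-0.0675, 0.0225, 0, 0, 0, -0.325],
])

```text
time_s: 3.48
ee_pos: [0.4985, 0.1533, 0.205]
eef_rot: [3.141, -0.0, 1.312]
force: [0.1, 0.8, -2.1]
grip_width: 0.0022
```

Emit:
move_arm([
  [-0.014, 0.0022, 0, 0, 0, -0.065],
  [-0.028, 0.0044, 0, 0, 0, -0.13],
  [-0.042, 0.0066, 0, 0, 0, -0.195],
  [-0.056, 0.0088, 0, 0, 0, -0.26],
  [-0.07, 0.0108, 0, 0, 0, -0.325],
])

```text
time_s: 3.9
ee_pos: [0.4909, 0.0828, 0.205]
eef_rot: [3.141, -0.0, 1.482]
force: [0.1, 1.9, -2.2]
grip_width: 0.0028
```

Run:
```python
from h import *
o=ctrl.get_obs();print(o['time_s'],o['ee_pos'],np.degrees(o['eef_rot']),o['grip_width'],o['force'])
c=cam('top');im=ctrl.camera('top');cv2.imwrite('pics/t1.png',im[:,:,::-1])
w=ctrl.camera('wrist');cv2.imwrite('pics/w2.png',w[:,:,::-1])
a=cv2.resize(im[120:235,150:350],None,fx=3,fy=3,interpolation=2)[:,:,::-1]
b=cv2.resize(w[:,:,::-1],(200*3//2+100,300));p=np.zeros((max(345,300),1000,3),np.uint8);p[:345,:600]=a;p[:300,600:1000]=b
cv2.imwrite('pics/m1.png',a)
print(tool([.4908,.0832,.2049],np.radians(84.8)))
```

```text
3.9 [0.4908715  0.08282371 0.20503095] [ 1.79980371e+02 -9.44992014e-03  8.49324624e+01] 0.00278092896105681 [ 0.07801446  1.91634872 -2.22207838]
[0.001, -0.0001, 0.0002, 0.0004, 0.0004, -0.0008]
```

View pics/m1.png

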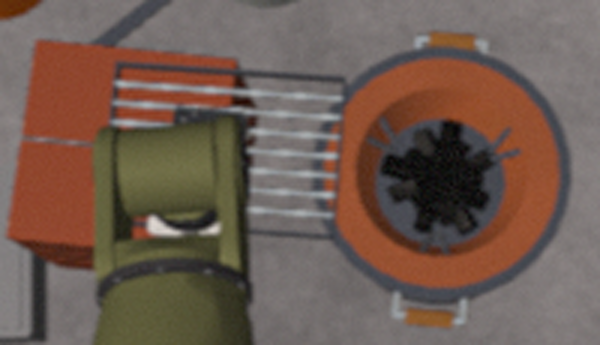

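Emit:
move_arm([
  [0, 0, 0, 0, 0, 0],
  [0, 0, 0, 0, 0, 0],
  [0, 0, 0, 0, 0, 0],
  [0, 0, 0, 0, 0, 0],
  [0, 0, 0, 0, 0, 0],
], fingers=-0.83)

```text
time_s: 4.42
ee_pos: [0.491, 0.0838, 0.205]
eef_rot: [3.141, -0.0, 1.481]
force: [-0.4, 0.3, -0.4]
grip_width: 0.0078
```

Emit:
move_arm([
  [0, 0, -0.005, 0, 0, 0],
  [0, 0, -0.015, 0, 0, 0],
  [0, 0, -0.035, 0, 0, 0],
  [0, 0, -0.07, 0, 0, 0],
  [0, 0, -0.1, 0, 0, 0],
])

```text
time_s: 4.83
ee_pos: [0.4907, 0.0834, 0.3075]
eef_rot: [3.141, -0.0, 1.48]
force: [0.6, -0.3, 0.7]
grip_width: 0.0081
```

Emit:
move_arm([
  [-0.1765, 0.036, 0, 0, 0, -0.7],
  [-0.1765, 0.036, 0, 0, 0, -0.7],
  [-0.1765, 0.036, 0, 0, 0, -0.7],
  [-0.1765, 0.036, 0, 0, 0, -0.7],
  [-0.1765, 0.036, 0, 0, 0, -0.7],
], fingers=1)

```text
time_s: 5.25
ee_pos: [0.5107, -0.0985, 0.306]
eef_rot: [3.141, 0.001, 1.849]
force: [-0.0, 0.4, 0.5]
grip_width: 0.0381
```

Emit:
move_arm([
  [-0.1775, -0.03, 0, 0, 0, -0.7],
  [-0.1775, -0.03, 0, 0, 0, -0.7],
  [-0.1775, -0.03, 0, 0, 0, -0.7],
  [-0.1775, -0.03, 0, 0, 0, -0.7],
  [-0.1775, -0.03, 0, 0, 0, -0.7],
])

```text
time_s: 5.67
ee_pos: [0.5299, -0.2785, 0.3054]
eef_rot: [-3.141, 0.001, 2.212]
force: [0.2, -0.2, -0.4]
grip_width: 0.0712
```

Emit:
move_arm([
  [-0.155, -0.091, 0, 0, 0, -0.68],
  [-0.155, -0.091, 0, 0, 0, -0.68],
  [-0.155, -0.091, 0, 0, 0, -0.68],
  [-0.155, -0.091, 0, 0, 0, -0.68],
  [-0.155, -0.091, 0, 0, 0, -0.68],
])

```text
time_s: 6.08
ee_pos: [0.5491, -0.4578, 0.304]
eef_rot: [-3.141, -0.001, 2.567]
force: [-0.2, 0.2, -1.6]
grip_width: 0.094
```

Run:
```python
from h import *
im=ctrl.camera('top');cv2.imwrite('pics/t2.png',im[:,:,::-1])
o=ctrl.get_obs();w=ctrl.camera('wrist');cv2.imwrite('pics/w3.png',w[:,:,::-1]);c=cam('wrist')
print(o['time_s'],o['ee_pos'],np.degrees(o['eef_rot']),o['grip_width'],o['force'])
a=cv2.resize(im[120:235,150:350],None,fx=4,fy=4,interpolation=2)[:,:,::-1]
cv2.imwrite('pics/m2.png',a)
print(proj(c,[[.5505,-.4536,.11],[.4926,-.4163,.08],[.65,-.4505,.106],[.412,-.461,.093]]))
print(tool([.5505,-.4536,.2],np.radians(147.5)))
```

```text
6.1333 [ 0.54914342 -0.45789723  0.30351174] [-1.79988510e+02 -1.11901320e-01  1.46999322e+02] 0.09404166570120372 [-1.17889775 -1.25970323 -0.72606751]
[[281.15636593 185.60616811]
 [280.94798647 121.93165353]
 [327.81081529 250.97330873]
 [206.26314775  81.22331019]]
[0.0002, 0.0022, 0.1039, 0.0002, -0.0027, -0.015]
```

View pics/w3.png

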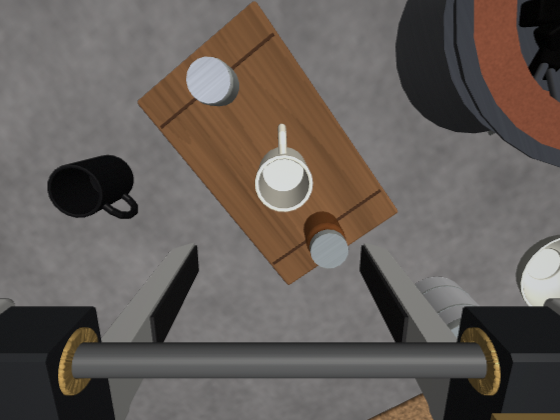

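View pics/m2.png

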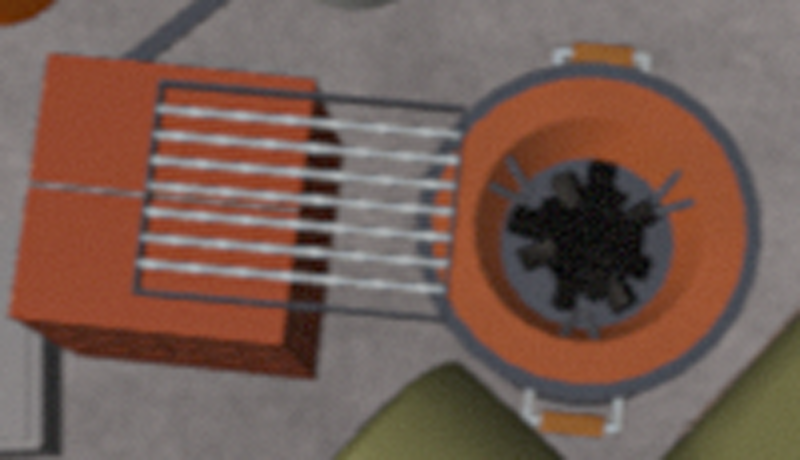

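The wrist view shows the mug rim centred at (284,183) with the handle straight up, and jar (328,249) and tin (211,81) clear of the fingers. The top crop has the rack corners at (162,83), (465,106), (445,321) and (136,293), with the leading edge on the rim.

Run:
```python
from h import *
c=cam('wrist');m=ray(c,[(284,183)],.11)[0];print('mug',m,ray(c,[(256,183),(312,183)],.11))
print(tool([*m,.2],np.radians(147)),tool([*m,.056],np.radians(147)))
c=cam('top');f=lambda p:(np.array(p)+.5)/4-.5+[150,120]
rk=ray(c,f([(162,83),(465,106),(445,321),(136,293)]),.214);pr=ray(c,f([(48,55),(316,80),(283,345),(12,318)]),.2)
def ang(q):d=q[1]-q[0]+q[2]-q[3];return np.arctan2(d[1],d[0])
J=np.array([.554,-.1445]);a=ang(rk);C=rk.mean(0);d=J-C
print('rack',C,np.degrees(a),'pier',pr.mean(0),np.degrees(ang(pr)),'dist',np.hypot(*d),'y',-np.sin(a)*d[0]+np.cos(a)*d[1])
u=np.array([np.cos(ang(pr)),np.sin(ang(pr))]);print('face dist',(J-pr.mean(0))@u-.1075)
ur=np.array([np.cos(a),np.sin(a)]);print('place',C+ur*.042, 'pier x',(C+ur*.042-pr.mean(0))@u,np.linalg.norm(C+ur*.042-J))
```

```text
mug [ 0.54972003 -0.4492724 ] [[ 0.53251378 -0.47582201]
 [ 0.56692398 -0.42272633]]
[0.0033, 0.0054, 0.1039, 0.0002, -0.0027, 0.0017] [0.0031, 0.0054, 0.2479, 0.0002, -0.0027, 0.0017]
rack [0.57275452 0.0772509 ] -94.83936423506213 pier [0.57764932 0.1861892 ] -95.59956471188177 dist 0.22254256666700517 y 1.9789014381658282e-05
face dist 0.22391878406514582
place [0.56921129 0.03540063] pier x 0.15089237194168098 0.18054256687168493
```

Emit:
move_arm([
  [0.003, 0.005, 0.035, 0, 0, 0],
  [0.003, 0.005, 0.07, 0, 0, 0],
  [0.003, 0.005, 0.105, 0, 0, 0],
  [0.003, 0.005, 0.13, 0, 0, 0],
  [0.003, 0.005, 0.15, 0, 0, 0],
])

```text
time_s: 6.6
ee_pos: [0.5505, -0.4456, 0.1536]
eef_rot: [3.141, -0.002, 2.57]
force: [0.9, -0.0, 0.2]
grip_width: 0.0941
```

Emit:
move_arm([
  [0, 0, 0.02, 0, 0, 0],
  [0, 0, 0.04, 0, 0, 0],
  [0, 0, 0.06, 0, 0, 0],
  [0, 0, 0.08, 0, 0, 0],
  [0, 0, 0.098, 0, 0, 0],
])

```text
time_s: 7.02
ee_pos: [0.551, -0.4462, 0.0571]
eef_rot: [3.142, 0.001, 2.57]
force: [0.7, -0.4, -0.0]
grip_width: 0.0936
```

Emit:
move_arm([
  [0, 0, 0, 0, 0, 0],
  [0, 0, 0, 0, 0, 0],
  [0, 0, 0, 0, 0, 0],
  [0, 0, 0, 0, 0, 0],
  [0, 0, 0, 0, 0, 0],
], fingers=-1, grip_force=20)

```text
time_s: 7.43
ee_pos: [0.551, -0.4478, 0.0587]
eef_rot: [-3.141, 0.002, 2.569]
force: [0.7, 1.1, 7.2]
grip_width: 0.0641
```

Emit:
move_arm([
  [0, 0, 0, 0, 0, 0],
  [0, 0, 0, 0, 0, 0],
  [0, 0, -0.005, 0, 0, 0],
  [0, 0, -0.01, 0, 0, 0],
  [0, 0, -0.02, 0, 0, 0],
])

```text
time_s: 7.85
ee_pos: [0.5502, -0.447, 0.0766]
eef_rot: [3.141, -0.002, 2.569]
force: [0.5, 0.4, -3.0]
grip_width: 0.0643
```

Emit:
move_arm([
  [0, 0, -0.02, 0, 0, 0],
  [0, 0, -0.05, 0, 0, 0],
  [0, 0, -0.08, 0, 0, 0],
  [0, 0, -0.11, 0, 0, 0],
  [0, 0, -0.14, 0, 0, 0],
])

```text
time_s: 8.27
ee_pos: [0.5504, -0.4471, 0.2194]
eef_rot: [-3.142, 0.001, 2.569]
force: [-0.0, -0.0, -3.3]
grip_width: 0.0643
```

Emit:
move_arm([
  [0, 0, -0.03, 0, 0, 0],
  [0, 0, -0.06, 0, 0, 0],
  [0, 0, -0.09, 0, 0, 0],
  [0, 0, -0.12, 0, 0, 0],
  [0, 0, -0.13, 0, 0, 0],
])

```text
time_s: 8.68
ee_pos: [0.5505, -0.4472, 0.3533]
eef_rot: [-3.141, 0.007, 2.569]
force: [-0.6, 0.5, -1.7]
grip_width: 0.0641
```

Run:
```python
from h import *
o=ctrl.get_obs();w=ctrl.camera('wrist');s=ctrl.camera('side');c=cam('side')
p=proj(c,o['ee_pos'])[0].astype(int);print(o['time_s'],o['ee_pos'],np.degrees(o['eef_rot']),o['grip_width'],o['force'],p)
x0,y0=p-[50,52];a=cv2.resize(s[y0:y0+105,x0:x0+100],(400,420),interpolation=2)
cv2.imwrite('pics/m3.png',np.hstack([w[:,100:460],a])[:,:,::-1])
print(tool([.5692,.0354,.34],np.radians(147)))
```

```text
8.6833 [ 0.55048296 -0.44721715  0.35327679] [-179.94106594    0.38275065  147.21954251] 0.06406095352333221 [-0.62090413  0.49871026 -1.69240548] [262 116]
[0.2459, 0.416, 0.0088, -0.0013, 0.0089, 0.0073]
```

View pics/m3.png

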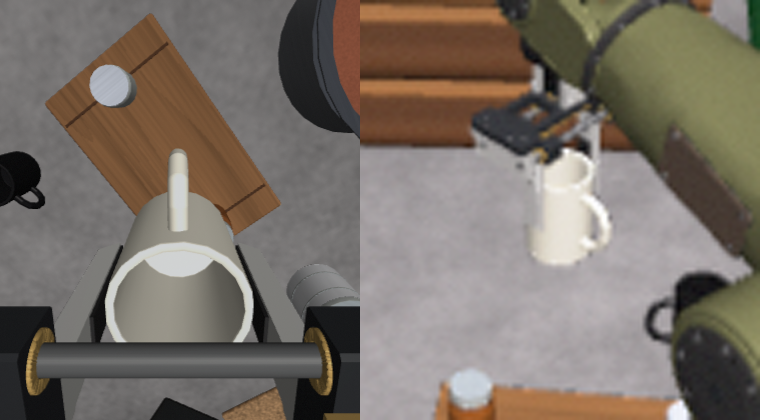

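The mug is held upright, with its rim centred at about (280,302) in the wrist view. Carrying it over the gap.

Emit:
move_arm([
  [0.01, 0.017, 0, 0, 0, 0],
  [0.022, 0.038, 0, 0, 0, 0],
  [0.035, 0.06, 0, 0, 0, 0],
  [0.048, 0.082, 0, 0, 0, 0],
  [0.0615, 0.104, 0, 0, 0, 0],
])

```text
time_s: 9.2
ee_pos: [0.5547, -0.3252, 0.3454]
eef_rot: [3.142, -0.002, 2.569]
force: [1.0, 0.7, -1.3]
grip_width: 0.0642
```

Emit:
move_arm([
  [0.0125, 0.021, 0, 0, 0, 0],
  [0.025, 0.042, 0, 0, 0, 0],
  [0.037, 0.062, 0, 0, 0, 0],
  [0.049, 0.083, 0, 0, 0, 0],
  [0.0615, 0.104, 0, 0, 0, 0],
])

```text
time_s: 9.62
ee_pos: [0.5592, -0.2045, 0.3456]
eef_rot: [-3.141, -0.002, 2.569]
force: [-0.6, 0.1, -1.5]
grip_width: 0.0642
```

Emit:
move_arm([
  [0.0125, 0.021, 0, 0, 0, 0],
  [0.025, 0.042, 0, 0, 0, 0],
  [0.037, 0.062, 0, 0, 0, 0],
  [0.049, 0.083, 0, 0, 0, 0],
  [0.0615, 0.104, 0, 0, 0, 0],
])

```text
time_s: 10.03
ee_pos: [0.5638, -0.0839, 0.3457]
eef_rot: [-3.141, -0.002, 2.569]
force: [0.7, 0.3, -2.2]
grip_width: 0.0645
```

Emit:
move_arm([
  [0.015, 0.025, 0, 0, 0, 0],
  [0.03, 0.05, 0, 0, 0, 0],
  [0.044, 0.074, 0, 0, 0, 0],
  [0.055, 0.093, 0, 0, 0, 0],
  [0.0615, 0.104, 0, 0, 0, 0],
])

```text
time_s: 10.45
ee_pos: [0.5684, 0.0378, 0.3458]
eef_rot: [-3.141, -0.002, 2.571]
force: [0.0, -0.0, -2.0]
grip_width: 0.0642
```

Run:
```python
from h import *
o=ctrl.get_obs();c=cam('wrist');e=o['ee_pos']
m=ray(c,[(280,302)],e[2]+.052)[0];print(o['time_s'],e,np.degrees(o['eef_rot']),o['force'],o['grip_width'],'mug',m, ray(c,[(206,302),(353,302)],e[2]+.052))
t=np.array([.5692,.0354])-m+e[:2]
for z in(.27,.254):print(tool([*t,z],o['eef_rot'][2]))
```

```text
10.45 [0.56839086 0.03777788 0.34580527] [-1.79957716e+02 -9.55737413e-02  1.47314555e+02] [ 0.01518593 -0.00555685 -2.02204673] 0.06420460626262793 mug [0.56551964 0.03992055] [[0.54841267 0.01320795]
 [0.58238194 0.06625108]]
[-0.0057, -0.0018, 0.0758, -0.0014, -0.0032, 0.0]
[-0.0057, -0.0017, 0.0918, -0.0014, -0.0032, 0.0]
```

Emit:
move_arm([
  [-0.003, -0.001, 0.018, 0, 0, 0],
  [-0.006, -0.002, 0.036, 0, 0, 0],
  [-0.006, -0.002, 0.054, 0, 0, 0],
  [-0.006, -0.002, 0.07, 0, 0, 0],
  [-0.006, -0.002, 0.08, 0, 0, 0],
])

```text
time_s: 10.87
ee_pos: [0.5721, 0.0302, 0.2643]
eef_rot: [-3.14, -0.003, 2.569]
force: [-0.6, 0.1, -2.1]
grip_width: 0.0643
```

Emit:
move_arm([
  [0, 0, 0.002, 0, 0, 0],
  [0, 0, 0.004, 0, 0, 0],
  [0, 0, 0.006, 0, 0, 0],
  [0, 0, 0.007, 0, 0, 0],
  [0, 0, 0.008, 0, 0, 0],
])

```text
time_s: 11.28
ee_pos: [0.5731, 0.0306, 0.2595]
eef_rot: [3.141, 0.001, 2.569]
force: [0.6, 0.2, -2.0]
grip_width: 0.0643
```

Emit:
move_arm([
  [0, 0, 0.0006, 0, 0, 0],
  [0, 0, 0.0012, 0, 0, 0],
  [0, 0, 0.0018, 0, 0, 0],
  [0, 0, 0.0024, 0, 0, 0],
  [0, 0, 0.0024, 0, 0, 0],
])

```text
time_s: 11.7
ee_pos: [0.5729, 0.0306, 0.2565]
eef_rot: [-3.142, -0.0, 2.569]
force: [-0.1, 0.6, -2.6]
grip_width: 0.0642
```

Emit:
move_arm([
  [0, 0, 0.0003, 0, 0, 0],
  [0, 0, 0.0006, 0, 0, 0],
  [0, 0, 0.0009, 0, 0, 0],
  [0, 0, 0.0012, 0, 0, 0],
  [0, 0, 0.0012, 0, 0, 0],
])

```text
time_s: 12.12
ee_pos: [0.5729, 0.0306, 0.2553]
eef_rot: [-3.142, -0.0, 2.569]
force: [0.1, -0.1, -2.1]
grip_width: 0.0643
```

Emit:
move_arm([
  [0, 0, 0.0003, 0, 0, 0],
  [0, 0, 0.0006, 0, 0, 0],
  [0, 0, 0.0009, 0, 0, 0],
  [0, 0, 0.0012, 0, 0, 0],
  [0, 0, 0.0012, 0, 0, 0],
])

```text
time_s: 12.53
ee_pos: [0.573, 0.0306, 0.2547]
eef_rot: [3.141, 0.001, 2.569]
force: [-2.2, -0.4, 4.6]
grip_width: 0.0646
```

Emit:
move_arm([
  [0, 0, 0.0002, 0, 0, 0],
  [0, 0, 0.0004, 0, 0, 0],
  [0, 0, 0.0006, 0, 0, 0],
  [0, 0, 0.0008, 0, 0, 0],
  [0, 0, 0.0008, 0, 0, 0],
])

```text
time_s: 12.95
ee_pos: [0.573, 0.0306, 0.2546]
eef_rot: [3.141, 0.001, 2.569]
force: [-5.0, -0.2, 10.7]
grip_width: 0.0643
```

Emit:
move_arm([
  [0, 0, -0.0004, 0, 0, 0],
  [0, 0, -0.0008, 0, 0, 0],
  [0, 0, -0.0012, 0, 0, 0],
  [0, 0, -0.0012, 0, 0, 0],
  [0, 0, -0.0012, 0, 0, 0],
])

```text
time_s: 13.37
ee_pos: [0.573, 0.0306, 0.2547]
eef_rot: [3.141, 0.0, 2.569]
force: [-1.8, -0.5, 4.5]
grip_width: 0.0643
```

Emit:
move_arm([
  [0, 0, 0, 0, 0, 0],
  [0, 0, 0, 0, 0, 0],
  [0, 0, 0, 0, 0, 0],
  [0, 0, 0, 0, 0, 0],
  [0, 0, 0, 0, 0, 0],
], fingers=1)

```text
time_s: 13.78
ee_pos: [0.5729, 0.0306, 0.2544]
eef_rot: [-3.141, -0.0, 2.569]
force: [-0.1, -0.2, -0.2]
grip_width: 0.0929
```

Emit:
move_arm([
  [0, 0, 0, 0, 0, 0],
  [0, 0, -0.01, 0, 0, 0],
  [0, 0, -0.03, 0, 0, 0],
  [0, 0, -0.06, 0, 0, 0],
  [0, 0, -0.1, 0, 0, 0],
])

```text
time_s: 14.2
ee_pos: [0.5722, 0.0306, 0.3546]
eef_rot: [-3.14, -0.003, 2.569]
force: [0.6, -0.2, 0.8]
grip_width: 0.0941
```

Emit:
move_arm([
  [0.02, 0, -0.035, 0, 0, 0],
  [0.05, 0, -0.06, 0, 0, 0],
  [0.08, 0, -0.06, 0, 0, 0],
  [0.11, 0, -0.06, 0, 0, 0],
  [0.14, 0, -0.06, 0, 0, 0],
])

```text
time_s: 14.62
ee_pos: [0.4539, 0.1069, 0.4155]
eef_rot: [3.141, 0.001, 2.569]
force: [-0.2, 0.6, 0.3]
grip_width: 0.094
```

Run:
```python
from h import *
t=ctrl.camera('top');s=ctrl.camera('side');o=ctrl.get_obs()
print(o['time_s'],o['ee_pos'],o['force'],o['joint_vel'].round(3) if hasattr(o['joint_vel'],'round') else o['joint_vel'])
a=cv2.resize(t[120:225,150:250],None,fx=4,fy=4,interpolation=2);b=cv2.resize(s[170:275,170:270],None,fx=4,fy=4,interpolation=2)
cv2.imwrite('pics/m4.png',np.hstack([a,b])[:,:,::-1])
```

```text
14.7167 [0.45281245 0.10798559 0.41674184] [ 1.31021955 -0.32787472  0.0981206 ] [-0.044  0.067 -0.054 -0.011 -0.01  -0.047]
```

View pics/m4.png

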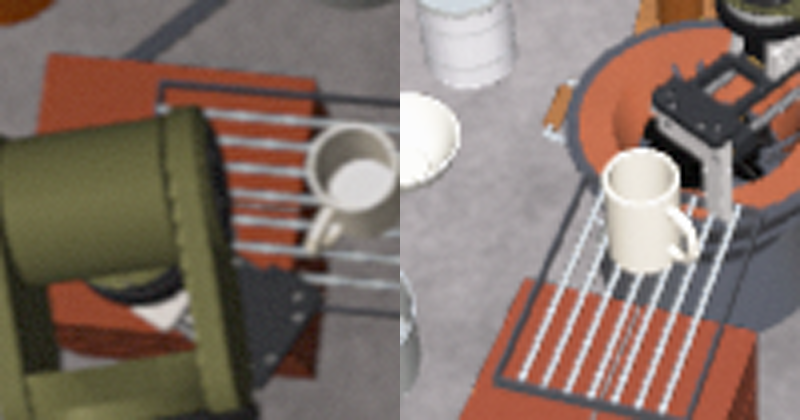

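The mug stands upright on the rods over the gap: rim centre (354,163) in the top crop, rear rack corner unchanged at (162,83). I'll back off so the arm is clear and check by numbers.

Emit:
move_arm([
  [0.04, -0.03, 0, 0, 0, 0],
  [0.08, -0.06, 0, 0, 0, 0],
  [0.1, -0.1, 0, 0, 0, 0],
  [0.1, -0.14, 0, 0, 0, 0],
  [0.1, -0.16, 0, 0, 0, 0],
])

```text
time_s: 15.13
ee_pos: [0.2824, 0.0257, 0.4154]
eef_rot: [3.141, 0.002, 2.572]
force: [1.1, -0.2, 0.2]
grip_width: 0.0938
```

Emit:
move_arm([
  [0, 0, 0, 0, 0, 0],
  [0, 0, 0, 0, 0, 0],
  [0, 0, 0, 0, 0, 0],
  [0, 0, 0, 0, 0, 0],
  [0, 0, 0, 0, 0, 0],
])

```text
time_s: 15.55
ee_pos: [0.2851, 0.0266, 0.4143]
eef_rot: [-3.141, -0.001, 2.571]
force: [0.2, -0.3, 1.2]
grip_width: 0.0939
```

Run:
```python
from h import *
t=ctrl.camera('top');cv2.imwrite('pics/t3.png',t[:,:,::-1]);o=ctrl.get_obs();print(o['time_s'],o['ee_pos'],o['force'])
a=cv2.imread('pics/t2.png');b=t[:,:,::-1].copy()
for n,r in dict(lead=(140,205,255,270),rearend=(135,198,180,196),board_tin=(215,245,350,420),jar=(150,168,350,420)).items():
    y0,y1,x0,x1=r;p=lambda q:cv2.cvtColor(q[y0:y1,x0:x1],cv2.COLOR_BGR2GRAY).astype(np.float32)
    z=cv2.imread('pics/top0.png') if n in('board_tin','jar') else a
    print(n,cv2.phaseCorrelate(p(z),p(b)))
c=cam('top');f=lambda p:(np.array(p)+.5)/4-.5+[150,120]
m=ray(c,f([(354,163)]),.306)[0];C=np.array([.5728,.0773]);J=np.array([.554,-.1445]);an=np.radians(-94.84);u=np.array([np.cos(an),np.sin(an)]);n=[-u[1],u[0]]
print('mug',m,'in rack',(m-C)@u,(m-C)@n,'dist',np.linalg.norm(m-J))
cv2.imwrite('pics/m5.png',cv2.resize(b[115:255,85:425],None,fx=2.3,fy=2.3,interpolation=2))
```

```text
15.6 [0.28501086 0.0265516  0.41433271] [ 0.1118741  -0.13308604  0.1998448 ]
lead ((0.5192141355541535, 0.0814344342845601), 0.9996055055547644)
rearend ((0.05917467932533427, -0.0027591870507066574), 0.9697883990593255)
board_tin ((0.044563676123623, 0.1339855380313466), 0.990000562314634)
jar ((0.012825992187181612, -0.1364293112672641), 0.9854643359596347)
mug [0.5767276  0.02707058] in rack 0.049718929908160125 0.00815163038742278 dist 0.17306936928301125
```

View pics/m5.png

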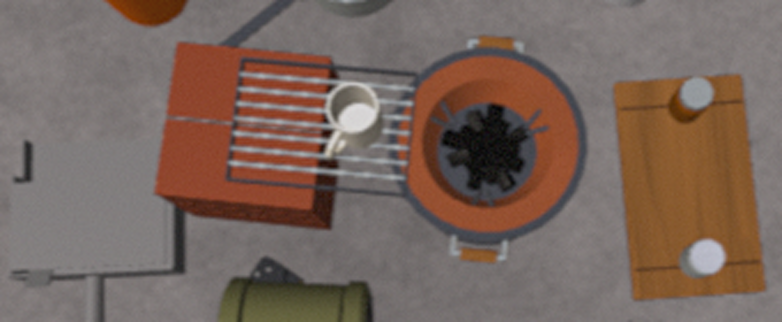

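The rack bridges the gap squarely, the mug is upright over the gap, and the board, tin, jar and dustpan are undisturbed. Handing in.

```bash
python3 -c "
from station import ctrl
print(ctrl.hand_in())"
```

```text
the job is handed in; nothing more can be done
None
```

I slid the rack along the pier onto the jiko's rim without lifting it. Then I set the white mug upright on it over the gap and handed the job in at about 15.6 s; no verdict was reported.

**Rack:** I gripped it by its long side strip to slide and turn it. Measured just after release, from the top view:

| Check | Measured | Limit |
|---|---|---|
| Rack middle to fire-mouth centre | 222.5 mm | 205–240 mm |
| Sideways offset from the mouth centre | about 0 mm | 30 mm |
| Angle to the pier | about 0.8° | 8° (0.14 rad) |

**Mug:** It touched down with about 13 N at most, against the 45 N limit. It stands about 8 mm off the rack's long axis and 173 mm from the mouth centre, between the pier face and the rim edge.

**Other objects:** The tin and jar ends of the board match the first picture to about 0.15 px. The dustpan looks unmoved in the last view; I did not measure it.

**Checks that disagreed:**
- **Rack end:** in the last picture the leading end appeared shifted by 0.5 px (under 2 mm), while the rear end had not moved.
- **Mug position:** it came out about 10 mm from where I aimed, still inside its limits.
- **Grip width:** the fingers read 64.3 mm on the 66 mm mug, but the views showed it held upright.

I viewed 11 pictures, one over the budget.

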